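# Clamp a kitchen knife in the fixed-angle sharpener

## Robot

A 7-joint arm with a two-finger parallel gripper is mounted at the origin on the work surface. World frame = base frame: x ahead of the robot, y to its left, z up, the work surface at z = 0. Lengths are in m, angles in rad, forces in N, time in s.
With the tool pointing down it reaches from about 0.4 to 0.85 m from the base axis. Payload 6.9 kg.
Tool frame: the origin (TCP) lies midway between the tips of the shut fingers; the grasp point (between the pads) lies behind it (ctrl.pinch_z is the z of the grasp point in the tool frame, in m); z points along the fingers, y is the line along which they close (so a half turn about z gives the same grasp; the last joint's range is limited). The gripper opens to 85 mm and grips with 20 to 120 N. Pads are 22 mm wide; open, the fingers measure 114 mm over their backs; the gripper's body (76 mm by 85 mm) begins 54 mm behind the grasp point. The pads swing forward as they close: fully open they stand 13 mm farther back than shut.
Start: joints at [-1.202, 0.507, -0.238, 1.5, 0.126, 1.149, -0.155], TCP at [0.162, 0.604, 0.231] pointing down, gripper open.
Joint ranges: [-3.08, 3.08], [-0.24, 2.05], [-1.43, 1.35], [0, 2.5], [-1.52, 4.66], [0.17, 1.96], [-2.89, 2.89]. Speed limits (rad/s): [2.39, 2.39, 3.14, 3.14, 3.14, 3.14, 3.14].

## Interface

Orientations are given as a unit quaternion [w, x, y, z].
In Python, from station import ctrl, get_state, vision, ticket, models gives the robot as it stands. Calls block until the motion is done:
- ctrl.movep(position, orientation): joint-space move of the TCP to a pose.
- ctrl.movel(position, frame=None, max_speed=0.15): straight line of the TCP; frame=None keeps the orientation; max_speed is the mean speed in m/s.
- ctrl.set_joints(angles): joint-space move.
- ctrl.ungrasp() and ctrl.close_gripper(force=None): open the fingers fully, or close them until they stop; force is the grip in N (None keeps the last).
- ctrl.pause(seconds).
- ctrl.ik(position, orientation): joint angles nearest the present ones, or None.
- get_state(): the state.
- vision.grab_frame(name): name is "scene" or "top"; returns (picture, depth): 400x640x3 uint8, blue, green, red; 400x640 float32, m along the optical axis (not along the pixel's ray), 0 where there is no reading.
- vision.camera_info(name): a dict with "mtx" (3x3 intrinsics, pixels), "R" (3x3) and "t" (3): a world point X has camera coordinates R X + t. Camera axes: x right, y down, z forward; pixel columns grow to the right and rows downward; lengths in m; the calibration is good to about 2 mm. A picture is of the moment at which its call begins. camera_info takes no time and is no camera call.
A pose or a line that the arm cannot do raises ctrl.Unreachable and nothing moves.
- ticket.close_job(): hands the job in; it is judged then, once.
Trained networks look in the newest picture that a camera, given by its name, has taken for a name from the list of things; names that differ only in an ending like _2 or _b are one class to them, and where a whole thing is asked for, a point or a joint stands for the part that bears it (a point fixed in the world has none). Each returns a list of dicts, best first, with "p" (0 to 1); they miss things now and then, are a little off and sometimes report something else, mostly with a low value. They report only what shows in the picture. A call takes as long as a camera call.
- models.recognise(camera, target): "point" ([column, row] in pixels, amid what is visible of it).
- models.masks_of(camera, target): "mask" (400x640 bool, what is visible of it) and "point" ([column, row] in pixels, amid what is visible of it).
The state is a dict: "time": time; "qpos": joint angles; "qd": joint speeds; "tau": joint torques, N m; "tcp_pos": TCP position; "eef_rot": TCP orientation; "contact_force": force on the tool from outside, world axes, zero at the start; "wrist_torque": the same for the moment, N m; "width": finger opening in m; "gripper_force": force on a finger pad.
Only numpy, scipy, OpenCV 4.12 (cv2) and the standard library are available. Lean on these libraries where they do the work, as an engineer would, in place of code of your own. Each camera call takes 0.05 s, during which the arm holds its last target. There are 200 camera calls.

## Task

Get the knife on the sloping sharpener ready for honing: first take the headed pin that stands in the stone caddy and push it home through the hole in the blade rest, until its head sits down on the rest. With the cam lever still open, screw the clamp's wing nut down (clockwise) to this knife's setting, which is the next position where its two wings lie square across the strap; then swing the cam lever all the way over, down the slope to its stop, so that the strap grips the blade with the right force. Leave the knife lying against the rest, and do not push the oil bottle, pepper mill or mug about.

Things in the scene. Friction and masses are not known exactly. Their poses are not given: they have to be found in the camera images.
- sharpener: fixed-angle knife sharpener fixed on the worktop: grey base 235 x 130 mm, aluminium blade table sloping 32 degrees, rising away from its front, guide column 12 mm thick and 279 mm high 140 mm behind the clamp. Origin on the worktop straight below point stud_foot; x points horizontally to where the slope rises, y towards the knife handle, z up
- stud_foot (a point): foot of the clamp stud, on the sloping table's surface, 105 mm above the worktop. Its axes are the table axes: v (x) up the slope, u (y) along the blade, n (z) square out of the table, 32 degrees off vertical. Table: v -75 to 65, u -90 to 72 mm, 10 mm thick. Pin hole and wing nut point along n: tilt the tool 32 degrees for them
- rest_hole (a point): mouth of the pin hole, at the top of the blade rest: v 24, u -58, n 8 mm. A 10 mm hole straight through rest and table (18 mm in all), open below. Its z axis is the hole's axis pointing out (n), x is v, y is u. The blade rest is a dark steel bar on the table, 8 mm high, v 13 to 35, u -71 to 75 mm
- caddy: wooden stone caddy fixed on the worktop, 75 (x) x 230 (y) mm and 42 mm high, origin under its centre; three sharpening stones stand in it lengthwise (y -106 to 46 mm, up to 82 mm high); the pin stands in a 10 mm hole at y = 88 mm
- pin: loose steel retaining pin, 24 to 42 g: shank 8 mm in diameter, 38 mm long, with a tapered tip; round grip head 19 mm in diameter, 27 mm high. Origin on the axis at the underside of the head; z points from shank to head. It starts upright in the caddy, the underside of the head on the caddy's top, 42 mm above the worktop
- nut_grip (a point): point on the wing nut's axis where to grip, n = 50 mm at the right setting (up to 2 mm higher before); turns with the nut. The wings are one flat 8 mm thick and 50 mm across the tips, n 33 to 56 mm, clear above the strap and the nut's 23 mm foot (n up to 31). The wings lie along this point's y axis; its z is n
- wing_nut (a joint): turn of the wing nut, rad, 0 to 5.2; grows as it is screwed down, clockwise seen from above. At 3.14 the wings lie square across the strap (along u): this knife's setting, where the lever starts to bite half-way and locks with about 65 N. Found slack, 0.84 to 2.24 rad short of it. Stiff (0.18 N m), stays where left; each rad lowers the strap's nose 0.8 mm
- lever_grip (a point): point in the cam lever's black handle, 50 mm from its pivot; moves with the lever. The handle is a bar 12 mm wide (along u), 9 mm thick, ending 76 mm from the pivot. The pivot runs along u through v -55, n 17 mm (and rises up to 4 mm as the clamp closes)
- cam_lever (a joint): swing of the cam lever, rad. 0: open, handle square out of the table (3 degrees towards the nut). Grows to 1.55: closed at its stop, handle lying down the slope (towards -v) past the table's front edge, its end 4 degrees off the slope outwards. Starts at 0 to 0.25, stays where left; closing takes 5 to 10 N at the grip point
- strap: the clamp's steel strap, 24 mm wide, over the table at u = 0 from v -66 to 63 mm, its top at n = 22 mm; nut and stud in the middle, lever at the lower end, at v 55 mm a nose with a rubber pad that comes down on the flat of the blade. Origin at the stud's foot
- knife: loose santoku knife, 190 g, blade 183 x 45 x 3 mm lying flat on the sloping table, spine against the blade rest, edge up the slope, black handle beyond the table at the sharpener's +y side. Origin on the underside of the blade at the spine, near the strap
- oil: small round bottle of honing oil, 36 mm in diameter, 105 mm high; bystander, origin under its centre
- mill: dark wooden pepper mill, 48 mm in diameter, 107 mm high; bystander, origin under its centre
- mug: white mug, 82 mm in diameter, 95 mm high; bystander, origin under its centre

How it is judged:
On the way, in this order (a step that is already met when the one before it is completed fails the run):
1. the pin is home: its head sits on the blade rest (z of pin in the frame of rest_hole between -0.003 and 0.0025 m and angle between the z axis of pin and the z axis of rest_hole, either way round below 0.13 rad and x of pin in the frame of rest_hole between -0.003 and 0.003 m and y of pin in the frame of rest_hole between -0.003 and 0.003 m), for 0.2 s.
2. with the cam lever open, the wing nut is set: its wings square across the strap (value of joint wing_nut between 2.79 and 3.49 rad and value of joint cam_lever below 0.5 rad), for 0.2 s.
3. the cam lever is closed to its stop (value of joint cam_lever above 1.46 rad), for 0.2 s.
At the end, for the whole second after the job is handed in: Pin home in the rest (head within 2.5 mm of it, on the axis within 3 mm and 7 degrees), wing nut within 0.35 rad of square across the strap, cam lever within 0.09 rad of its closed stop, strap pressing the blade with 45 to 85 N; pin and knife at rest (all of step 1 and value of joint wing_nut between 2.79 and 3.49 rad and value of joint cam_lever above 1.46 rad and contact force between strap and knife between 45 and 85 N and linear speed of each of pin, knife below 0.02 m/s); the robot touches nothing.
It fails at once if the knife is shifted by more than 12 mm (distance of knife from where it was at the start of the episode above 0.012 m).
It fails at once if the oil bottle, pepper mill or mug is pushed by more than 25 mm (distance of any of oil, mill, mug from where it was at the start of the episode above 0.025 m).
It also fails if it takes over 72 s, if anything falls off the work surface, if the arm or the gripper's body presses on something with over 40 N, if the wrist force passes 120 N, or if a joint passes its speed limit or range.

## Working session

There is one attempt and no reset: what is moved stays moved. The work goes in short steps, each a Python script; the robot and the scene stay as the last script left them, time stands still between calls to the robot, and variables do not carry over. Pictures are saved under pics/ and viewed, at most 10 in all, crops included, and the job is handed in when it is done.

```bash
ls; mkdir -p pics; cat > h.py <<'E'
import numpy as np, cv2
from scipy.spatial.transform import Rotation as Rn
from station import ctrl, get_state, vision, ticket, models
def world(cam, px, depth):
    i=vision.camera_info(cam); K,R,t=map(np.array,(i["mtx"],i["R"],i["t"]))
    px=np.atleast_2d(px).astype(float); d=np.atleast_1d(depth)
    c=np.c_[px,np.ones(len(px))]@np.linalg.inv(K).T*d[:,None]
    return (c-t)@R
def proj(cam,X):
    i=vision.camera_info(cam); K,R,t=map(np.array,(i["mtx"],i["R"],i["t"]))
    c=np.atleast_2d(X)@R.T+t; p=c@K.T; return p[:,:2]/p[:,2:]
def quat(M):
    q=Rn.from_matrix(M).as_quat(); return q[[3,0,1,2]]
E
python3 - <<'E'
from h import *
print(ctrl.pinch_z, get_state())
F={}
for c in("scene","top"):
    im,d=vision.grab_frame(c); cv2.imwrite(f"pics/{c}0.png",im); np.savez(f"{c}0.npz",im=im,d=d)
    for n in("sharpener","caddy","pin","wing_nut","cam_lever","strap","knife","oil","mill","mug"):
        for r in models.masks_of(c,n)[:2]:
            m=r["mask"]&(d>0); ys,xs=np.nonzero(m)
            if len(xs)==0: continue
            w=world(c,np.c_[xs,ys],d[ys,xs])
            print(c,n,round(r["p"],2),np.round(r["point"]),len(xs),np.median(w,0).round(3),np.percentile(w,2,axis=0).round(3),np.percentile(w,98,axis=0).round(3))
            F.setdefault(c+"_"+n,m)
np.savez("masks.npz",**F)
E
```

```text
pics
station.py
-0.0187 {'time': 0.0, 'qpos': array([-1.20252222,  0.50832866, -0.23750134,  1.50113388,  0.12572699,
        1.14888999, -0.15475385]), 'qd': array([ 0.00078442, -0.00102037, -0.00064193, -0.00028951,  0.00034837,
        0.00297308,  0.00111888]), 'tau': array([-7.06048604e-05, -6.20591640e+01, -2.18645811e+00, -2.49655956e+01,
        1.27514321e-02,  1.19121661e-02, -1.38232849e-06]), 'tcp_pos': array([0.16231667, 0.60303833, 0.2304342 ]), 'eef_rot': array([-8.16545655e-05,  1.30982468e-01,  9.91384290e-01, -8.80709739e-04]), 'contact_force': array([ 0.10828029,  1.48781762, -0.84100556]), 'wrist_torque': array([-0.05465942, -0.01583498,  0.01190176]), 'gripper_force': 0.0, 'width': 0.08532589950421599}
scene sharpener 0.7 [365. 212.] 6001 [0.653 0.063 0.032] [0.532 0.004 0.008] [0.761 0.134 0.242]
scene caddy 0.86 [214. 290.] 5834 [ 0.518 -0.287  0.044] [ 0.459 -0.371  0.004] [ 0.568 -0.163  0.083]
scene pin 0.65 [258. 258.] 120 [ 0.533 -0.178  0.061] [ 0.523 -0.182  0.044] [ 0.539 -0.167  0.071]
scene pin 0.42 [339. 137.] 1103 [0.438 0.308 0.064] [0.391 0.275 0.
[... 1454 characters left out ...]
017  0.127] [0.68  0.271 0.152]
top strap 0.89 [292. 168.] 357 [0.603 0.094 0.139] [0.51  0.073 0.095] [0.648 0.113 0.159]
top strap 0.68 [438. 170.] 175 [ 0.61  -0.31   0.071] [ 0.599 -0.328  0.02 ] [ 0.628 -0.299  0.108]
top knife 0.9 [283. 152.] 1564 [0.656 0.109 0.14 ] [ 0.622 -0.018 -0.001] [0.709 0.269 0.151]
top oil 0.71 [437. 169.] 183 [ 0.612 -0.309  0.07 ] [ 0.599 -0.326  0.019] [ 0.63  -0.299  0.108]
top oil 0.44 [396. 157.] 322 [ 0.656 -0.201  0.086] [ 0.642 -0.234 -0.   ] [ 0.68  -0.183  0.108]
top mill 0.65 [398. 154.] 270 [ 0.656 -0.2    0.088] [ 0.642 -0.222  0.019] [ 0.68  -0.183  0.108]
top mug 0.71 [204. 235.] 972 [0.425 0.343 0.035] [0.387 0.278 0.001] [0.463 0.373 0.098]
```

```bash
python3 - <<'E'
import cv2
a=cv2.imread("pics/scene0.png");b=cv2.imread("pics/top0.png")
cv2.imwrite("pics/sc.png",cv2.resize(a[110:310,190:450],None,fx=3,fy=3,interpolation=cv2.INTER_CUBIC)) 
cv2.imwrite("pics/tc.png",cv2.resize(b[90:260,190:450],None,fx=3,fy=3,interpolation=cv2.INTER_CUBIC))
E
```

```text
(no output)
```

View pics/sc.png

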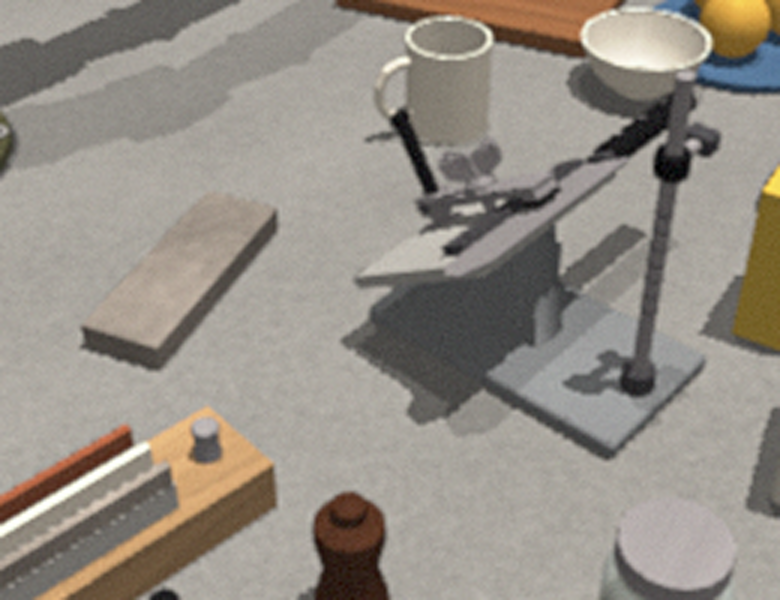

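View pics/tc.png

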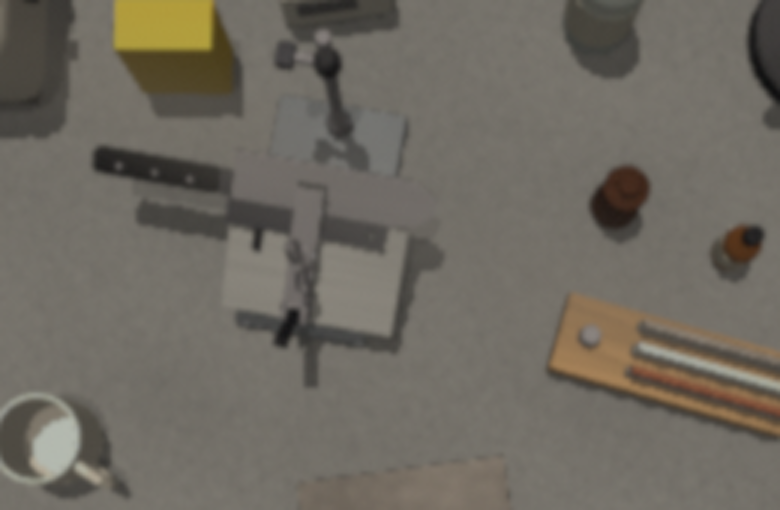

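The scene crop shows the pin in the caddy (full-image px ~(258,256)), the nut at ~(347,163) and the lever leaning slightly down-slope at ~(328,160). The top crop shows the table yawed by about 10°, with the pin at ~(386,202) and the column behind it. Next I'll fit the sharpener and caddy poses to the clouds.

```bash
cat > fit.py <<'E'
from h import *
from scipy.optimize import least_squares
A=np.radians(32); V=np.array([np.cos(A),0,np.sin(A)]);N=np.array([-np.sin(A),0,np.cos(A)]);U=np.array([0,1,0.])
T=np.c_[V,U,N]   # table axes in sharpener frame
def frame(p):
    Rz=Rn.from_euler("z",p[2]).as_matrix(); return np.array([p[0],p[1],.105]), Rz@T, Rz
def box(q,lo,hi):
    c=(np.array(lo)+hi)/2; h=(np.array(hi)-lo)/2; d=np.abs(q-c)-h
    return np.linalg.norm(np.maximum(d,0),axis=1)+np.minimum(d.max(1),0)
B=[([-.075,-.09,-.01],[.065,.072,0]),([.013,-.071,0],[.035,.075,.008]),([-.066,-.012,.014],[.063,.012,.022])]
def sdf(p,w):
    o,R,Rz=frame(p); q=(w-o)@R
    ds=[box(q,*b) for b in B]
    s=(w-[p[0],p[1],0])@Rz
    return np.min(np.abs(ds+[np.hypot(s[:,0]-.14,s[:,1])-.006]),axis=0)
def cloud(c,stem="0"):
    z=np.load(f"{c}{stem}.npz"); d=z["d"]; ys,xs=np.nonzero(d>0); w=world(c,np.c_[xs,ys],d[ys,xs]); return w
if __name__=="__main__":
    W={c:cloud(c) for c in("scene","top")}
    W["both"]=np.r_[W["scene"],W["top"]]
    for c in W:
        p=np.array([.6,.09,-.15])
        for cut in(.03,.012,.008,.008):
            o,R,_=frame(p); w=W[c]; q=(w-o)@R; s=(w-[p[0],p[1],0])@_
            k=(((q[:,2]>-.012)&(q[:,2]<.026)&(q[:,0]>-.1)&(q[:,0]<.1)&(abs(q[:,1]+.009)<.11))|((np.hypot(s[:,0]-.14,s[:,1])<.02)&(w[:,2]>.03)&(w[:,2]<.18)))
            k&=sdf(p,w)<cut
            r=least_squares(lambda x:sdf(x,w[k]),p,loss="soft_l1",f_scale=.002,diff_step=1e-4); p=r.x
        print(c,p.round(4),k.sum(),np.sqrt(np.mean(sdf(p,w[k])**2)).round(4))
        o,R,_=frame(p); q=(w-o)@R
        t=(q[:,2]<.001)&(q[:,2]>-.006)
        print(" table n bias",np.median(q[(abs(q[:,2])<.006)&(q[:,0]>-.07)&(q[:,0]<.005)&(abs(q[:,1])<.06)&(abs(q[:,1])>.02),2]).round(4))
        m=(q[:,2]>.035)&(q[:,2]<.058)&(np.hypot(q[:,0],q[:,1])<.032); a=q[m][:,:2]
        if m.sum()>5:
            u,sv,vt=np.linalg.svd(a-a.mean(0)); print(" wing",m.sum(),a.mean(0).round(4),sv.round(3),"dir v,u",vt[0].round(3),np.ptp((a-a.mean(0))@vt[0]).round(3))
        m=(q[:,2]>.04)&(q[:,2]<.1)&(abs(q[:,1])<.025)&(q[:,0]<-.037)&(q[:,0]>-.12); a=q[m]
        if m.sum()>5: print(" lever",m.sum(),a.mean(0).round(4),"slope dv/dn",np.polyfit(a[:,2],a[:,0],1).round(3), a.max(0).round(3))
        w=W[c]
        # caddy pin: head points
        m=(np.hypot(w[:,0]-.53,w[:,1]+.173)<.02)&(w[:,2]>.05)&(w[:,2]<.08); a=w[m]
        f=least_squares(lambda x:np.minimum(abs(np.hypot(a[:,0]-x[0],a[:,1]-x[1])-.0095),abs(a[:,2]-.069)+1*np.maximum(np.hypot(a[:,0]-x[0],a[:,1]-x[1])-.0095,0)),a[:,:2].mean(0),loss="soft_l1",f_scale=.002)
        print(" pin",m.sum(),f.x.round(4),np.percentile(a,[2,98],axis=0).round(4).tolist())
        # caddy yaw from top surface
        m=(abs(w[:,2]-.042)<.004)&(w[:,0]>.42)&(w[:,0]<.59)&(w[:,1]<-.13)&(w[:,1]>-.4)
        if m.sum()>20: print(" caddy",cv2.minAreaRect((w[m,:2]*1000).astype(np.float32)))
E
python3 fit.py
```

```text
scene [ 0.6032  0.091  -0.1755] 1914 0.0022
 table n bias -0.0002
 wing 191 [ 0.0032 -0.0023] [0.203 0.035] dir v,u [-0.917 -0.399] 0.049
 lever 125 [-0.0513 -0.0021  0.0682] slope dv/dn [-0.008 -0.051] [-0.047  0.005  0.095]
 pin 97 [ 0.5285 -0.1719] [[0.5237, -0.1818, 0.0514], [0.5385, -0.1653, 0.0709]]
 caddy ((506.1780700683594, -257.6952209472656), (231.04547119140625, 77.762939453125), 74.17953491210938)
top [ 0.6005  0.0908 -0.1726] 2848 0.0027
 table n bias -0.0005
 wing 84 [0.0057 0.0001] [0.125 0.026] dir v,u [-0.909 -0.417] 0.048
 lever 55 [-0.049  -0.0002  0.0731] slope dv/dn [-0.041 -0.046] [-0.045  0.006  0.097]
 pin 37 [ 0.5284 -0.1716] [[0.5205, -0.1805, 0.0529], [0.5363, -0.1648, 0.0751]]
 caddy ((504.6351623535156, -257.96875), (230.2211456298828, 75.88555908203125), 74.05706787109375)
both [ 0.6018  0.091  -0.1749] 4751 0.0026
 table n bias -0.0003
 wing 267 [ 0.0044 -0.0016] [0.235 0.045] dir v,u [-0.913 -0.407] 0.049
 lever 178 [-0.0501 -0.0015  0.0697] slope dv/dn [-0.02  -0.049] [-0.046  0.006  0.098]
 pin 134 [ 0.5285 -0.1719] [[0.5219, -0.1817, 0.0513], [0.5385, -0.1652, 0.0739]]
 caddy ((505.821044921875, -257.65631103515625), (231.21266174316406, 78.15260314941406), 74.29719543457031)
```

```bash
cat > fit2.py <<'E'
from fit import *
import fit
fit.B.append(([.035,-.105,0],[.08,.078,.003]))
for c in("scene","top"):
    w=cloud(c); p=np.array([.602,.091,-.175])
    for cut in(.02,.01,.006,.006,.006):
        o,R,Rz=frame(p); q=(w-o)@R; s=(w-[p[0],p[1],0])@Rz
        k=((q[:,2]>-.012)&(q[:,2]<.026)&(q[:,0]>-.1)&(q[:,0]<.1)&(abs(q[:,1]+.009)<.11))|((np.hypot(s[:,0]-.14,s[:,1])<.02)&(w[:,2]>.03)&(w[:,2]<.18))
        k&=sdf(p,w)<cut
        p=least_squares(lambda x:sdf(x,w[k]),p,loss="soft_l1",f_scale=.0015,diff_step=1e-4).x
    print(c,p.round(4),k.sum(),np.sqrt(np.mean(sdf(p,w[k])**2)).round(4))
    o,R,Rz=frame(p); q=(w-o)@R; s=(w-[p[0],p[1],0])@Rz
    m=(q[:,2]>.035)&(q[:,2]<.058)&(np.hypot(q[:,0]-.003,q[:,1])<.032); a=q[m][:,:2]
    print(" wing mid",cv2.minAreaRect((a*1000).astype(np.float32)))
    m=(np.hypot(s[:,0]-.14,s[:,1])<.02)&(w[:,2]>.04)&(w[:,2]<.18); print(" column",m.sum(),s[m,:2].mean(0).round(4))
    for u0 in(-.05,.045):
        m=(abs(q[:,1]-u0)<.012)&(q[:,2]>-.01)&(q[:,2]<.02)
        print(" profile u",u0,[(int(v*1000),round(1000*np.median(q[m&(abs(q[:,0]-v)<.0015),2]),1)) for v in np.arange(-.08,.09,.003) if (m&(abs(q[:,0]-v)<.0015)).sum()>2])
    m=(abs(q[:,2])<.004)&(q[:,0]>-.07)&(q[:,0]<.008); print(" table u range",np.percentile(q[m,1],[.5,99.5]).round(4))
    m=(abs(q[:,2]-.022)<.004)&(abs(q[:,1])<.03)&(abs(q[:,0]-.04)<.02); print(" strap u", np.percentile(q[m,1],[2,50,98]).round(4), "v max",q[m,0].max().round(4))
E
python3 fit2.py
```

```text
scene [ 0.6036  0.0909 -0.1742] 2100 0.0014
 wing mid ((1.4935436248779297, -0.4269084930419922), (49.495323181152344, 14.663006782531738), 22.382591247558594)
 column 309 [ 0.1424 -0.004 ]
 profile u -0.05 [(-67, np.float64(-0.0)), (-64, np.float64(-0.2)), (-61, np.float64(0.1)), (-58, np.float64(-0.4)), (-52, np.float64(-0.1)), (-49, np.float64(-0.2)), (-46, np.float64(-0.7)), (-43, np.float64(-0.1)), (-40, np.float64(-0.1)), (-34, np.float64(0.4)), (-31, np.float64(0.1)), (-28, np.float64(0.1)), (-25, np.float64(-0.1)), (-22, np.float64(0.3)), (-19, np.float64(0.2)), (-16, np.float64(0.1)), (-13, np.float64(0.1)), (16, np.float64(7.9)), (19, np.float64(7.7)), (22, np.float64(7.9)), (28, np.float64(8.2)), (31, np.float64(7.8)), (34, np.float64(5.7)), (37, np.float64(3.8)), (40, np.float64(3.1)), (43, np.float64(2.8)), (49, np.float64(3.2)), (52, np.float64(3.1)), (55, np.float64(3.1)), (58, np.float64(3.3)), (61, np.float64(3.4)), (64, np.float64(-2.1)), (67, np.float64(-7.2)), (70, np.float64(3.1)), (73, np.float64(3.1)), (76, np.float64(3.2)), (79, np.float64(2.3)), (82, np.float
[... 2515 characters left out ...]
 (4, np.float64(0.8)), (7, np.float64(0.2)), (10, np.float64(0.1)), (13, np.float64(1.2)), (16, np.float64(6.9)), (19, np.float64(7.6)), (22, np.float64(7.7)), (25, np.float64(5.9)), (28, np.float64(6.2)), (31, np.float64(7.4)), (34, np.float64(9.0)), (37, np.float64(5.0)), (40, np.float64(2.8)), (43, np.float64(1.6)), (46, np.float64(2.4)), (49, np.float64(2.0)), (52, np.float64(2.4)), (55, np.float64(1.8)), (58, np.float64(1.7)), (61, np.float64(2.8)), (64, np.float64(3.3)), (67, np.float64(2.6)), (70, np.float64(1.6)), (73, np.float64(2.6)), (76, np.float64(1.6)), (79, np.float64(1.5)), (82, np.float64(4.1))]
 table u range [-0.4493  0.5999]
 strap u [-0.0117 -0.0005  0.0119] v max 0.0593
```

```bash
cat > g.py <<'E'
from fit import *
P=np.array([.6035,.091,-.173]); O,R,Rz=frame(P); cy=np.radians(-16)
v_,u_,n_=R.T
def tab(v,u,n): return O+R@np.array([v,u,n])/1000
def tool(y,z): y=np.array(y,float); return quat(np.c_[np.cross(y,z),y,z])
def tn(ang): # tool down -n, closing line at angle (deg) from v towards u
    a=np.radians(ang); return tool(np.cos(a)*v_+np.sin(a)*u_,-n_)
PIN=np.array([.5285,-.172]); cx=np.array([np.cos(cy),np.sin(cy),0]); Z=np.array([0,0,-1.])
E
python3 - <<'E'
from g import *
for s in(1,-1):
    print(s,"pin",ctrl.ik([*PIN,.045],tool(s*cx,Z)).round(2))
    for a in(0,180):
        x=ctrl.ik(tab(24,-58,12),tn(a)); print("hole",a,None if x is None else x.round(2))
for a in(113.5,0,-66.5,-180,180):
    for n in(31.5,90):
        x=ctrl.ik(tab(0,0,n),tn(a)); print("nut",a,n,None if x is None else x.round(2))
for s in(1,-1): 
    x=ctrl.ik(tab(-40,0,85),tool(s*u_,Z)); print("lev",x)
    x=ctrl.ik(tab(-105,0,30),tool(s*u_,Z)); print("lev",x)
print(tab(24,-58,8),tab(0,0,50))
E
```

```text
1 pin [-0.07  0.69  0.55  1.91 -0.54  0.7   0.52]
hole 0 [ 0.47  0.61 -1.03  2.21  1.61  0.76 -1.88]
hole 180 [-0.19  0.43 -0.02  2.21  1.71  0.21  1.1 ]
-1 pin [ 0.48  0.63 -0.33  1.9   0.32  0.66  2.82]
hole 0 [ 0.47  0.61 -1.03  2.21  1.61  0.76 -1.88]
hole 180 [-0.19  0.43 -0.02  2.21  1.71  0.21  1.1 ]
nut 113.5 31.5 [-0.19  0.42 -0.24  2.22  1.55  0.38 -0.03]
nut 113.5 90 [-0.53  0.3   0.17  2.23  1.06  0.27  0.43]
nut 0 31.5 [ 0.41  0.69 -1.23  2.21  1.57  1.   -1.97]
nut 0 90 [-0.73  0.32  0.42  2.23  0.84  0.19 -1.33]
nut -66.5 31.5 [-0.98  0.6   0.95  2.23  4.64  0.26 -0.02]
nut -66.5 90 [-0.74  0.32  0.44  2.23  0.82  0.18 -2.46]
nut -180 31.5 [-0.33  0.42 -0.05  2.22  1.55  0.3   1.13]
nut -180 90 [-0.29  0.3  -0.14  2.22  1.19  0.37  1.46]
nut 180 31.5 [-0.33  0.42 -0.05  2.22  1.55  0.3   1.13]
nut 180 90 [-0.29  0.3  -0.14  2.22  1.19  0.37  1.46]
lev [-0.19907064  0.44263677 -0.06250471  1.8446788   0.0354538   0.85534443
  1.11896958]
lev [-0.189527    0.52373852 -0.10715251  1.99555464  0.09131851  0.62676912
  1.04135921]
lev [-0.62023717  0.50107109  0.57281239  1.85000993 -0.34179165  0.88953235
 -1.62884166]
lev [-0.56894406  0.56867379  0.46302783  2.00032368 -0.40220834  0.661706
 -1.59075166]
[0.60938924 0.03109198 0.12450245] [0.57739955 0.09556097 0.1474024 ]
```

```bash
python3 - <<'E'
from g import *
s=get_state(); q=tool(cx,Z)
ctrl.movel([.162,.603,.36],max_speed=.3)
ctrl.movep([*PIN,.30],q); print(get_state()["time"],get_state()["qpos"].round(2))
ctrl.movel([*PIN,.075],max_speed=.2); ctrl.movel([*PIN,.0455],max_speed=.06)
f0=get_state()["contact_force"]
ctrl.close_gripper(60); s=get_state(); print(s["time"],s["width"],s["gripper_force"],s["contact_force"]-f0,s["tcp_pos"])
ctrl.movel([*PIN,.16],max_speed=.15); s=get_state(); print(s["width"],s["contact_force"]-f0,s["time"],s["qpos"].round(2))
for a in(0,180):
    for n in(46,80,12):
        x=ctrl.ik(tab(24,-58,n),tn(a)); print("hole",a,n,None if x is None else x.round(2))
for c in("scene","top"):
    im,d=vision.grab_frame(c); np.savez(f"{c}1.npz",im=im,d=d)
    px=proj(c,[*PIN,.16])[0].astype(int); print(c,px)
    cv2.imwrite(f"pics/{c}1.png",cv2.resize(im[max(px[1]-45,0):px[1]+45,px[0]-60:px[0]+60],None,fx=5,fy=5,interpolation=cv2.INTER_CUBIC))
a=cv2.imread("pics/scene1.png");b=cv2.imread("pics/top1.png"); cv2.imwrite("pics/g1.png",cv2.resize(np.hstack([cv2.resize(a,(600,450)),cv2.resize(b,(600,450))]),None,fx=.66,fy=.66))
E
```

```text
4.6917 [-0.21  0.42  0.74  1.57 -0.3   1.26  0.3 ]
7.2417 0.01711996693237907 58.49770903587341 [-0.64173803  0.13027792  5.76571187] [ 0.5287146  -0.17203147  0.0458381 ]
0.01680191752723039 [ 1.10403489 -0.33951632 -0.31539615] 8.1583 [-0.16  0.55  0.67  1.8  -0.41  0.94  0.41]
hole 0 46 [-0.87  0.53  0.95  2.23 -1.52  0.27  1.16]
hole 0 80 [-0.91  0.43  0.94  2.23 -1.12  0.21  0.77]
hole 0 12 [ 0.56  0.71 -1.23  2.21  1.61  0.93 -1.86]
hole 180 46 [-0.82  0.49  0.86  2.23 -1.48  0.21 -2.02]
hole 180 80 [-0.97  0.47  1.06  2.23 -1.26  0.29 -2.23]
hole 180 12 [ 0.47  0.61 -1.03  2.21  1.61  0.76  1.26]
scene [253 216]
top [390 196]
```

View pics/g1.png

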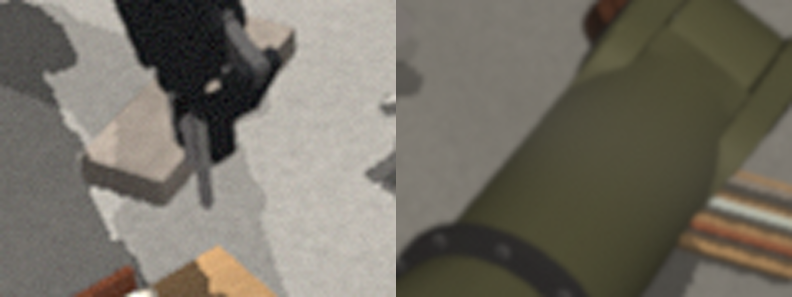

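The scene crop shows the pin held, with its shank hanging below the fingers (crop px ~(200,165)). Next I'll measure how it sits in the hand, then move to a better arm branch above the hole.

```bash
python3 - <<'E'
from g import *
w=cloud("scene","1"); t=get_state()["tcp_pos"]
r=w-t; m=(np.hypot(r[:,0],r[:,1])<.02)&(r[:,2]<-.003)&(r[:,2]>-.05); a=r[m]
print(m.sum(),a.mean(0).round(4),np.polyfit(a[:,2],a[:,0],1).round(3),np.polyfit(a[:,2],a[:,1],1).round(3),a[:,2].min().round(4))
i=vision.camera_info("scene"); print("cam",-np.array(i["R"]).T@i["t"])
ctrl.movel([*PIN,.33],max_speed=.3)
goal=np.array([0.47,.32,-1.03,2.21,1.61,.76,1.26]); q0=get_state()["qpos"]
for k in(.35,.7,1):
    ctrl.set_joints(q0+(goal-q0)*k); s=get_state(); print(s["time"],s["tcp_pos"].round(3))
    if s["tcp_pos"][2]<.24: break
for n in(120,80,46,12):
    for a in(0,180):
        x=ctrl.ik(tab(24,-58,n),tn(a)); print("hole",a,n,None if x is None else x.round(2))
E
```

```text
51 [ 0.0031 -0.0034 -0.0235] [0.01  0.003] [-0.044 -0.004] -0.0413
cam [ 0.95076414 -0.62555969  0.68181146]
9.65 [ 0.476 -0.217  0.247]
10.325 [ 0.56  -0.167  0.242]
11.1333 [0.616 0.027 0.28 ]
hole 0 120 [-0.87  0.27  0.76  2.22 -0.01  0.2  -0.34]
hole 180 120 [ 0.55  0.32 -1.06  2.21  1.21  0.62  1.57]
hole 0 80 [-0.37  0.29  0.16  2.22  0.98  0.19 -1.32]
hole 180 80 [ 0.5   0.42 -1.02  2.21  1.38  0.66  1.43]
hole 0 46 [-0.2   0.36 -0.04  2.22  1.4   0.23 -1.74]
hole 180 46 [ 0.47  0.51 -1.    2.21  1.51  0.69  1.33]
hole 0 12 [-0.72  0.55  0.76  2.22  4.47  0.21  1.44]
hole 180 12 [ 0.45  0.59 -0.98  2.21  1.61  0.73  1.26]
```

```bash
cat > ins.py <<'E'
from g import *
T0=get_state()["time"]
ctrl.movep(tab(24,-58,110),tn(180)); ctrl.movel(tab(24,-58,56),max_speed=.1)
ctrl.pause(.2); f0=get_state()["contact_force"]; print("base",f0.round(2))
def fn(): return (get_state()["contact_force"]-f0)@R   # v,u,n
offs=[(0,0)]+[(r*np.cos(a),r*np.sin(a)) for r,k in((1.3,6),(2.5,9),(3.7,12)) for a in 2*np.pi*np.arange(k)/k]
ok=False
for dv,du in offs:
    for n in(50.5,49.2,48,46.5,45):
        ctrl.movel(tab(24+dv,-58+du,n),max_speed=.05); f=fn()
        if f[2]>7: break
    print(round(dv,1),round(du,1),n,f.round(1),round(get_state()["time"],1))
    if n==45 and f[2]<7: ok=True;break
    if get_state()["time"]>26: break
    ctrl.movel(tab(24+dv,-58+du,51.5),max_speed=.05)
print(ok, (R.T@(get_state()["tcp_pos"]-O)*1000).round(2))
E
python3 ins.py
```

```text
base [-0.59  0.6   0.62]
0 0 49.2 [-0.7 -1.2 10. ] 13.0
1.3 0.0 49.2 [-1.8 -2.8 13.1] 13.7
0.7 1.1 49.2 [-0.  -3.3 14.1] 14.5
-0.6 1.1 49.2 [ 0.7 -2.3 13.6] 15.2
-1.3 0.0 49.2 [-0.2 -1.8 12.6] 16.0
-0.7 -1.1 49.2 [ 0.2 -0.3  8.6] 16.7
0.7 -1.1 49.2 [-1.3 -1.9  9. ] 17.5
2.5 0.0 49.2 [-2.2 -3.3 13.7] 18.2
1.9 1.6 49.2 [-0.1 -3.4 13.9] 19.0
0.4 2.5 49.2 [ 1.  -1.8 13.8] 19.7
-1.2 2.2 49.2 [ 0.4 -2.  13.6] 20.5
-2.3 0.9 49.2 [-0.3 -0.7 13.3] 21.2
-2.3 -0.9 49.2 [-1.4 -0.6 11.8] 22.0
-1.3 -2.2 45 [ 1.3 -4.1 -2.6] 23.5
True [ 22.71 -60.98  44.69]
```

```bash
python3 - <<'E'
from g import *
f0=np.array([-.59,.6,.62]); v,u=22.7,-61.
for n in list(np.arange(41,12,-4))+[13,12,11,10,9]:
    ctrl.movel(tab(v,u,n),max_speed=.05); s=get_state(); f=(s["contact_force"]-f0)@R; p=R.T@(s["tcp_pos"]-O)*1000
    print(n,f.round(1),p.round(2),round(s["time"],1),round(s["width"],4))
    v+=np.clip(.12*f[0],-.4,.4); u+=np.clip(.12*f[1],-.4,.4)
    if f[2]>14: break
E
```

```text
41 [ 1.  -3.5 -2.7] [ 22.59 -61.31  40.57] 23.7 0.0169
37 [ 1.4 -2.7 -2.7] [ 22.68 -61.46  36.67] 24.0 0.0168
33 [ 0.4 -3.3 -2.7] [ 22.84 -61.64  32.75] 24.2 0.0171
29 [ 0.1 -1.9 -1. ] [ 22.94 -61.8   28.79] 24.5 0.0171
25 [ 0.5 -1.9 -1.9] [ 22.98 -61.97  24.8 ] 24.7 0.0166
21 [ 0.3 -0.7 -1.1] [ 23.04 -62.11  20.83] 25.0 0.0174
17 [-0.1  0.5 -1.4] [ 23.12 -62.35  16.83] 25.2 0.017
13 [ 0.2 -0.2 -0.9] [ 23.14 -62.4   12.84] 25.5 0.0172
13 [ 0.4 -0.2 -1.8] [ 23.22 -62.6   13.02] 25.7 0.0171
12 [ 0.4 -0.8  8.6] [ 23.27 -62.55  12.58] 26.0 0.0171
11 [-1.5 -4.1 22.1] [ 23.27 -62.49  12.48] 26.2 0.0169
```

```bash
sed -i 's/^v_,u_,n_=R.T/O=O+R@np.array([-.5,-2,.5])\/1000\nv_,u_,n_=R.T/' g.py; cat >> g.py <<'E'
def lev(th,r,z=-n_,press=0,rise=0):
    b=th-np.radians(3); d=np.cos(b)*n_-np.sin(b)*v_; m=np.cos(b)*v_+np.sin(b)*n_
    ex=np.cross(u_,z); off=4.5+11*abs(m@ex)-press
    return tab(-55,0,17+rise)+(r*d+off*m)/1000
E
python3 - <<'E'
from g import *
ctrl.ungrasp(); p=get_state()["tcp_pos"]; ctrl.movel(p+.13*n_,max_speed=.2); s=get_state(); print(s["time"],s["qpos"].round(2))
for c in("scene","top"):
    im,d=vision.grab_frame(c); np.savez(f"{c}2.npz",im=im,d=d); cv2.imwrite(f"pics/{c}2.png",im)
a=cv2.imread("pics/scene2.png")[120:240,290:450]; cv2.imwrite("pics/s2.png",cv2.resize(a,None,fx=4.5,fy=4.5,interpolation=cv2.INTER_CUBIC))
for a in(113.5,0,90,-90,-66.5,-180):
    for n in(100,33):
        x=ctrl.ik(tab(0,0,n),tn(a)); print("nut",a,n,None if x is None else x.round(2))
for a in (90,-90):
    for th in(0,.35,.8,1.2,1.55):
        x=ctrl.ik(lev(th,60),tn(a)); y=ctrl.ik(lev(th,60,Z),tool(np.sign(a)*u_,Z)); print("lev",a,th,None if x is None else x.round(2),None if y is None else y.round(2))
E
```

```text
27.6917 [ 0.61  0.27 -1.09  2.2   1.11  0.6   1.67]
nut 113.5 100 [ 0.21  0.35 -0.82  2.22  1.3   0.62  0.2 ]
nut 113.5 33 [ 0.18  0.5  -0.77  2.22  1.55  0.65 -0.01]
nut 0 100 [-1.19  0.5   1.15  2.23 -1.09  0.28  0.61]
nut 0 33 [-0.98  0.6   0.95  2.23  4.64  0.25  1.14]
nut 90 100 [ 0.18  0.34 -0.77  2.22  1.29  0.6  -0.2 ]
nut 90 33 [ 0.16  0.49 -0.74  2.22  1.55  0.63 -0.42]
nut -90 100 [ 0.44  0.48 -1.22  2.22  1.37  0.86  2.86]
nut -90 33 [ 0.32  0.58 -1.01  2.22  1.56  0.81  2.73]
nut -66.5 100 [-1.19  0.5   1.15  2.23 -1.09  0.28 -0.55]
nut -66.5 33 [-0.98  0.6   0.95  2.23  4.64  0.25 -0.02]
nut -180 100 [ 0.31  0.39 -0.98  2.22  1.33  0.7   1.33]
nut -180 33 [ 0.19  0.5  -0.78  2.22  1.55  0.66  1.15]
lev 90 0 [ 0.13  0.4  -0.77  2.31  1.5   0.63 -0.47] [ 0.31  0.57 -0.85  1.83  0.51  0.97  0.64]
lev 90 0.35 [ 0.11  0.41 -0.79  2.36  1.56  0.65 -0.57] [ 0.31  0.56 -0.85  1.9   0.52  0.93  0.6 ]
lev 90 0.8 [ 0.08  0.46 -0.82  2.43  1.67  0.71 -0.74] [ 0.29  0.57 -0.85  1.97  0.57  0.86  0.53]
lev 90 1.2 [ 0.07  0.54 -0.85  2.47  1.77  0.8  -0.87] [ 0.28  0.6  -0.83  2.01  0.62  0.81  0.48]
lev 90 1.55 [ 0.07  0.62 -0.87  2.48  1.84  0.88 -0.94] [ 0.27  0.63 -0.82  2.02  0.66  0.78  0.44]
lev -90 0 [ 0.33  0.51 -1.11  2.31  1.51  0.83  2.67] [-0.89  0.73  1.15  1.85 -0.76  1.09 -1.19]
lev -90 0.35 [ 0.29  0.5  -1.08  2.36  1.54  0.83  2.58] [-0.92  0.72  1.15  1.91 -0.77  1.04 -1.17]
lev -90 0.8 [ 0.19  0.51 -1.    2.42  1.64  0.82  2.42] [-0.94  0.74  1.15  1.98 -0.83  0.99 -1.12]
lev -90 1.2 [ 0.09  0.55 -0.9   2.47  1.75  0.83  2.28] [-0.93  0.79  1.15  2.02 -0.9   0.97 -1.05]
lev -90 1.55 [ 0.05  0.61 -0.84  2.48  1.85  0.86  2.19] [-0.92  0.83  1.15  2.03 -0.96  0.96 -1.  ]
```

View pics/s2.png

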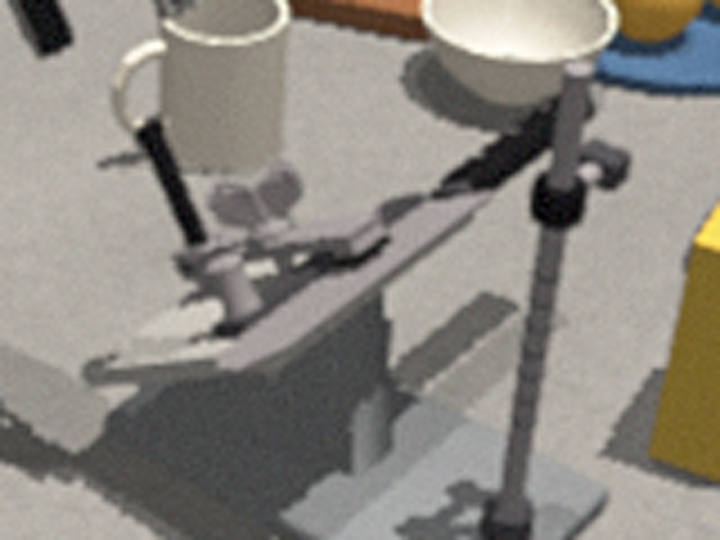

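The crop shows the pin standing home on the rest (crop px ~(238,290)) and the nut and lever unchanged. Next comes a small nudge of the lever, still below 0.5, to make room for the fingers. After that I'll turn the nut.

```bash
python3 - <<'E'
from g import *
ctrl.close_gripper(60)
ctrl.movep(lev(0,60)+.009*v_+.035*n_,tn(90)); ctrl.movel(lev(0,60)+.009*v_,max_speed=.15)
f0=get_state()["contact_force"]
for th in(.1,.2,.3,.36):
    ctrl.movel(lev(th,60),max_speed=.08); s=get_state(); print(th,((s["contact_force"]-f0)@R).round(1),round(s["time"],1))
ctrl.movel(lev(.36,60)+.012*v_,max_speed=.1); ctrl.movel(lev(.36,60)+.012*v_+.05*n_,max_speed=.2)
ctrl.ungrasp()
ctrl.movep(tab(0,0,105),tn(113.5)); s=get_state(); print(s["time"],s["qpos"].round(2))
im,d=vision.grab_frame("scene"); np.savez("scene3.npz",im=im,d=d)
w=cloud("scene","3"); q=(w-O)@R
m=(q[:,2]>.04)&(q[:,2]<.085)&(abs(q[:,1])<.02)&(q[:,0]<-.04)&(q[:,0]>-.1); a=q[m]
print("lever",m.sum(),np.polyfit(a[:,2],a[:,0],1).round(3))
E
```

```text
0.1 [-0.1 -0.1 -0. ] 31.0
0.2 [1.4 0.4 2.7] 31.2
0.3 [2.2 1.7 0.8] 31.5
0.36 [ 2.9  0.9 -0.2] 31.8
33.775 [ 0.21  0.33 -0.81  2.22  1.27  0.61  0.22]
lever 103 [-0.309 -0.044]
```

```bash
python3 - <<'E'
from g import *
ctrl.movel(tab(0,0,33),max_speed=.12); f0=get_state()["contact_force"]
ctrl.close_gripper(80); ctrl.pause(.2); s=get_state(); p=R.T@(s["tcp_pos"]-O)*1000
print(s["time"],s["width"],((s["contact_force"]-f0)@R).round(1),p.round(2))
dv=du=0.
for k in range(1,13):
    a=113.5*(1-k/12); x=ctrl.ik(tab(dv,du,33-1.5*k/12),tn(a))
    if x is None or abs(x-get_state()["qpos"]).max()>.6: print("ik",a,x); break
    ctrl.set_joints(x); s=get_state(); f=(s["contact_force"]-f0)@R
    dv+=np.clip(.06*f[0],-.5,.5); du+=np.clip(.06*f[1],-.5,.5)
    print(round(a),f.round(1),(R.T@s["wrist_torque"]).round(2),round(s["width"],4),round(s["time"],1),s["qpos"].round(2)[[5,6]],(R.T@(s["tcp_pos"]-O)*1000).round(1))
    if np.linalg.norm(f)>50: break
E
```

```text
35.475 0.006348976644322337 [0.4 0.9 6.4] [-0.    0.41 33.4 ]
104 [0.2 0.5 6.7] [-0.1   0.68 -0.2 ] 0.0067 35.8 [ 0.63 -0.17] [ 0.1  0.3 33.3]
95 [-0.8 -0.7  6.5] [-0.23  0.71 -0.24] 0.0066 36.0 [ 0.63 -0.34] [ 0.1  0.2 33.1]
85 [-0.2 -0.1  7. ] [-0.2   0.61 -0.22] 0.0063 36.3 [ 0.63 -0.5 ] [ 0.1  0.1 33. ]
76 [-0.4 -0.9  7.5] [-0.25  0.65 -0.19] 0.0067 36.6 [ 0.64 -0.67] [ 0.  -0.  32.9]
66 [ 0.8 -0.8  7. ] [-0.26  0.65 -0.16] 0.0062 36.9 [ 0.64 -0.84] [-0.  -0.2 32.7]
57 [-1.2 -0.8  7. ] [-0.29  0.74 -0.16] 0.0066 37.2 [ 0.64 -1.  ] [-0.1 -0.3 32.6]
47 [-0.2 -1.6  6.7] [-0.31  0.69 -0.2 ] 0.0063 37.5 [ 0.64 -1.17] [-0.2 -0.4 32.5]
38 [-0.2 -1.   7.4] [-0.3   0.74 -0.16] 0.0061 37.7 [ 0.64 -1.33] [-0.2 -0.4 32.3]
28 [-0.9 -2.1  7.2] [-0.26  0.81 -0.19] 0.0064 38.0 [ 0.65 -1.5 ] [-0.3 -0.5 32.2]
19 [-0.4 -1.3  7.6] [-0.28  0.81 -0.18] 0.0065 38.3 [ 0.65 -1.66] [-0.5 -0.5 32.1]
9 [-0.8 -0.5  7.5] [-0.2   0.91 -0.25] 0.0063 38.6 [ 0.65 -1.83] [-0.6 -0.6 32. ]
0 [-1.2 -1.4  7.1] [-0.2   0.9  -0.15] 0.0062 38.9 [ 0.65 -1.99] [-0.7 -0.6 31.8]
```

Turned smoothly, with about 0.18 N m about n, as expected. I'll release, back off and verify.

```bash
python3 - <<'E'
from g import *
ctrl.ungrasp(); p=get_state()["tcp_pos"]; ctrl.movel(p+.1*n_,max_speed=.2); print(get_state()["time"])
for c in("scene","top"):
    im,d=vision.grab_frame(c); np.savez(f"{c}4.npz",im=im,d=d)
    if c=="scene": cv2.imwrite("pics/s4.png",cv2.resize(im[120:240,290:450],None,fx=4.5,fy=4.5,interpolation=cv2.INTER_CUBIC))
    w=cloud(c,"4"); q=(w-O)@R
    m=(q[:,2]>.035)&(q[:,2]<.058)&(np.hypot(q[:,0],q[:,1])<.034); a=q[m][:,:2]
    if m.sum()>8:
        vt=np.linalg.svd(a-a.mean(0))[2][0]; print(c,m.sum(),a.mean(0).round(4),vt.round(3),"angle from u deg",np.degrees(np.arctan(vt[0]/vt[1])).round(1))
    m=(q[:,2]>.04)&(q[:,2]<.085)&(abs(q[:,1])<.02)&(q[:,0]<-.04)&(q[:,0]>-.1); a=q[m]
    if m.sum()>8: print("lever",m.sum(),np.polyfit(a[:,2],a[:,0],1).round(3))
for th in(.3,.8,1.55):
    y=ctrl.ik(lev(th,60,Z),tool(u_,Z)); print(None if y is None else y.round(2))
E
```

```text
40.2667
scene 157 [ 0.004  -0.0007] [-0.02 -1.  ] angle from u deg 1.1
lever 104 [-0.294 -0.046]
top 48 [ 0.0027 -0.0085] [-0.048 -0.999] angle from u deg 2.7
lever 27 [-0.291 -0.046]
[ 0.51  0.76 -1.31  1.89  0.81  1.17  0.3 ]
[ 0.49  0.76 -1.27  1.97  0.84  1.09  0.23]
[ 0.45  0.8  -1.2   2.01  0.91  1.01  0.18]
```

View pics/s4.png

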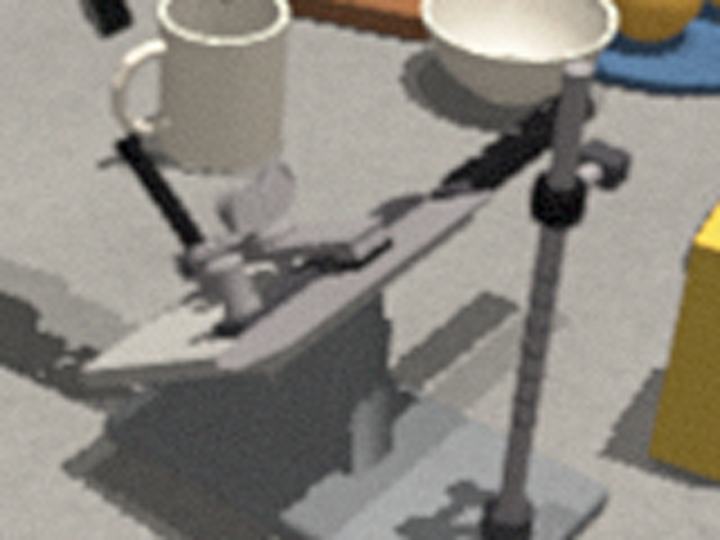

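The wings are square across the strap (crop px (258,195), within about 2°) and the lever is at about 0.34 rad. Now I'll close it.

```bash
python3 - <<'E'
from g import *
ctrl.close_gripper(60); q=tool(u_,Z)
ctrl.movep(lev(.25,60,Z)+.008*v_+.05*n_,q); ctrl.movel(lev(.25,60,Z)+.006*v_,max_speed=.12)
f0=get_state()["contact_force"]; print(get_state()["time"])
for th in list(np.arange(.35,1.56,.1))+[1.56]:
    ctrl.movel(lev(th,60,Z,rise=4*max(0,(th-.7)/.85)),max_speed=.08); s=get_state(); f=(s["contact_force"]-f0)@R; print(round(th,2),f.round(1),round(s["time"],1))
for pr in(1,2,3,4,5,6,7,8):
    if f[2]>22: break
    ctrl.movel(lev(1.56,60,Z,press=pr,rise=4),max_speed=.05); s=get_state(); f=(s["contact_force"]-f0)@R; print("press",pr,f.round(1),(R.T@(s["tcp_pos"]-O)*1000).round(1),round(s["time"],1))
E
```

```text
43.45
0.35 [-0.4 -0.1  0.5] 43.8
0.45 [ 0.7  0.4 -0.8] 44.0
0.55 [0.1 0.  0.4] 44.3
0.65 [ 0.1 -0.4  0.3] 44.5
0.75 [-1.   0.4  0. ] 44.8
0.85 [-0.3 -0.6 -0.8] 45.0
0.95 [ 0.4 -0.3  0.2] 45.3
1.05 [-0.2 -1.  -0.3] 45.5
1.15 [ 1.3 -1.3  1.6] 45.8
1.25 [ 2.2 -1.2  1.7] 46.0
1.35 [ 3.6 -1.4  2. ] 46.3
1.45 [ 1.9 -0.2  2.6] 46.5
1.55 [3.8 0.4 3.2] 46.8
1.56 [ 3.8 -0.7  5. ] 47.0
press 1 [ 4.9 -1.5  8.2] [-114.     0.3   34. ] 47.3
press 2 [ 5.8 -2.7 14.1] [-114.2    0.5   33.5] 47.5
press 3 [ 6.8 -3.8 20. ] [-114.3    0.5   33. ] 47.8
press 4 [ 8.  -4.8 25. ] [-114.4    0.6   32.5] 48.0
```

```bash
python3 - <<'E'
from g import *
p=get_state()["tcp_pos"]; ctrl.movel(p+.07*n_,max_speed=.15); ctrl.movel(get_state()["tcp_pos"]+[-.03,.12,.12],max_speed=.25); print(get_state()["time"],get_state()["contact_force"])
for c in("scene","top"):
    im,d=vision.grab_frame(c); np.savez(f"{c}5.npz",im=im,d=d)
    cv2.imwrite(f"pics/{c}5.png",cv2.resize(im[120:240,290:450] if c=="scene" else im[110:230,210:370],None,fx=4.5,fy=4.5,interpolation=cv2.INTER_CUBIC))
    w=cloud(c,"5"); q=(w-O)@R
    m=(q[:,0]<-.085)&(q[:,0]>-.129)&(abs(q[:,1])<.008)&(q[:,2]>.0)&(q[:,2]<.05); a=q[m]
    if m.sum()>5: print(c,"lever",m.sum(),a.mean(0).round(4),np.polyfit(a[:,0],a[:,2],1).round(3),a.min(0).round(3))
    for k,lo,hi,rr in(("wing",.035,.058,.034),):
        m=(q[:,2]>lo)&(q[:,2]<hi)&(np.hypot(q[:,0],q[:,1])<rr); a=q[m][:,:2]; vt=np.linalg.svd(a-a.mean(0))[2][0]; print("wing deg",np.degrees(np.arctan(vt[0]/vt[1])).round(1))
    m=(np.hypot(q[:,0]-.0235,q[:,1]+.0595)<.013)&(q[:,2]>.01)&(q[:,2]<.05); print("pin",m.sum(),q[m].mean(0).round(4),np.percentile(q[m,2],98).round(4))
E
```

```text
49.475 [ 0.71882944  0.74849561 -0.78073496]
scene lever 58 [-0.1062 -0.0005  0.0281] [-0.109  0.016] [-0.127 -0.006  0.022]
wing deg 2.4
pin 101 [ 0.0287 -0.0594  0.0236] 0.0349
top lever 64 [-0.1063  0.0013  0.0315] [-0.174  0.013] [-0.128 -0.004  0.022]
wing deg -0.3
pin 60 [ 0.027  -0.0573  0.0283] 0.0407
```

View pics/scene5.png

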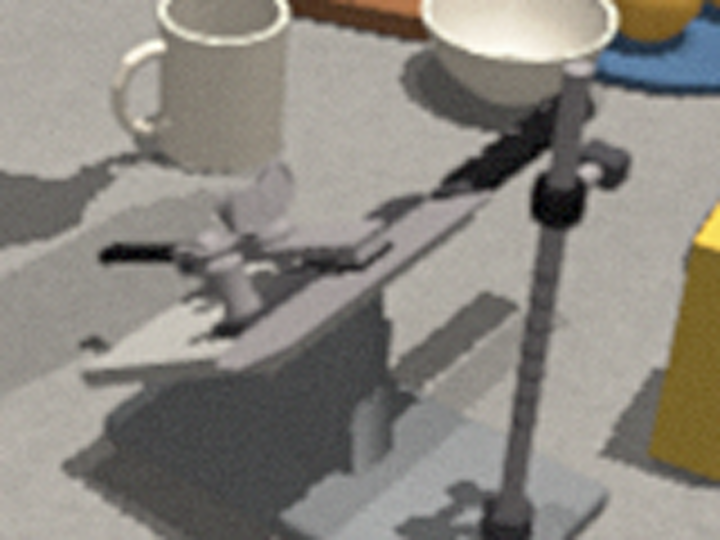

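The lever lies down the slope (crop px (135,253)), and the pin and wings are fine. The measured handle angle is a little noisy, so I'll press once more near the handle's end to be sure it is at the stop.

```bash
python3 - <<'E'
from g import *
q=tool(u_,Z)
ctrl.movep(lev(1.56,74,Z,rise=4)+.05*n_,q); ctrl.movel(lev(1.56,74,Z,press=-5,rise=4),max_speed=.12)
ctrl.pause(.1); f0=get_state()["contact_force"]
for pr in(0,1,2,3,4,5,6,7):
    ctrl.movel(lev(1.56,74,Z,press=pr,rise=4),max_speed=.05); s=get_state(); f=(s["contact_force"]-f0)@R; print(pr,f.round(1),(R.T@(s["tcp_pos"]-O)*1000).round(1),round(s["time"],1))
    if f[2]>24: break
ctrl.movel(s["tcp_pos"]+.07*n_,max_speed=.2); ctrl.movel(get_state()["tcp_pos"]+[-.03,.12,.12],max_speed=.3)
ctrl.pause(.2); print(get_state()["time"],get_state()["contact_force"])
for c in("scene","top"):
    im,d=vision.grab_frame(c); np.savez(f"{c}6.npz",im=im,d=d)
    w=cloud(c,"6"); q=(w-O)@R
    m=(q[:,0]<-.085)&(q[:,0]>-.126)&(abs(q[:,1])<.006)&(q[:,2]>.0)&(q[:,2]<.05); a=q[m]
    print(c,"lever",a.mean(0).round(4),np.polyfit(a[:,0],a[:,2],1).round(3))
E
```

```text
0 [1.6 0.6 4.6] [-127.8    0.8   35.9] 51.2
1 [ 2.4  0.2 10.1] [-127.9    0.8   35.3] 51.5
2 [ 4.  -0.2 15. ] [-128.     0.9   34.7] 51.7
3 [ 5.8 -1.3 20. ] [-128.1    1.    34.1] 52.0
4 [ 5.6 -2.4 26.5] [-128.2    1.1   33.6] 52.2
53.6583 [ 0.07564832  0.03657664 -0.03914919]
scene lever [-0.1057 -0.0019  0.028 ] [-0.115  0.016]
top lever [-0.1055  0.0007  0.0308] [-0.175  0.012]
```

At 20 N the two contacts give a handle slope of 1.1/13.8, about 4.6°, which matches the closed stop. Handing in.

```bash
python3 -c "
from station import ticket
print(ticket.close_job())"
```

```text
the job is handed in; nothing more can be done
None
```

The job is handed in at about 54 s of the 72 s allowed, with no verdict shown: the pin is home in the rest, the wing nut is square across the strap to within about 3°, and the cam lever is at its stop; I could not measure the strap's force on the blade, and I took no separate measurement of the knife or the bystanders.

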